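Clamp a valve housing behind a sprung guard flap

TASK

Push the guard's clear sprung flap inward with the hand, reach in behind it and slide the clamp carriage along its bed, away from you, so that it shoves the blue valve housing up against the red end stop and holds it clamped there, with the spring plunger pressed in about half way (about 5 N) and never driven in until it bottoms. Then let go and back out so that the flap falls shut, leaving the housing square in the bed and the other things on the bench where they are.

Things in the scene. Friction and masses are not known exactly. Their poses are not given: they have to be found in the camera images.
- fixture: Aluminium clamping fixture fixed to the bench. Origin: centre of the base's underside. Its x points inward from the flap side (to the robot's right), y (away from the robot) is the slide direction, z up. Base 150 (x) x 390 (y) mm, its top (the bed) 20 mm up; two steel fences 12 mm high leave a channel 44 mm wide along y, centred on x = 0.
- guard (a point): Middle of the guard's front rod (10 mm thick, along y): fixture x = -35, 235 mm up. The clear roof, 430 mm long in y, underside 238 mm up, runs from here 135 mm inward to two rear posts (x = 100, y = +-215); roof arms at y = +-215. No vertical gripper fits over the carriage; one leaning 35 to 45 degrees, fingers pointing down and inward (+x), does. The ends are open.
- stop_zone (a point): Middle of the zone, on the bed at fixture y = 132.5 mm, where the red end stop's near face was set: anywhere from y = 115 to 150 mm, not reported, so to be felt (or seen). The stop stands in the channel, 44 mm wide, 45 mm high, and does not move.
- carriage: Clamp carriage: dark steel block 43 (x) x 44 (y) x 30 mm high in the channel, with an upright orange fin to grip and a spring plunger on its +y face. Origin: centre of its underside, 20 mm above the bench; axes as the fixture's. Slides only along fixture y, from -125 to +65 mm, starts between -125 and -105. Sliding friction about 8 N: it stays where it is left.
- plunger_root (a point): Centre of the carriage's +y face at plunger height, 40 mm above the bench. Relaxed, the plunger's round black face (28 mm across) is 46 mm ahead (+y). It gives 16 mm, then bottoms; 0.6 N per mm, from 0 N (half way: 8 mm, 4.8 N). A red band on it goes in with it. While the housing only slides, not yet at the stop, it bears 0.5 to 1.5 N.
- grip (a point): Grip point in the middle of the carriage's orange fin, 66 mm above the carriage's origin (86 mm above the bench). The fin is 16 mm thick along y (pinch it along y), 22 mm deep in x, and stands free from 50 to 106 mm above the bench.
- housing: Blue plastic valve housing, 40 (x) x 90 (y) x 40 mm high, about 0.15 kg, three ports on top, lying loose on the bed in the channel between the plunger and the end stop. Origin: centre of its underside; its y runs along the bed.
- flap (a joint): Clear plastic flap 410 mm long with a yellow lower edge, hinged on the guard's front rod and hanging 126 mm down from it (lower edge 109 mm above the bench). 0 rad = shut (hanging upright), grows as the lower edge is pushed inward (fixture +x), up to 1.2. A light spring shuts it (1 to 4 N at the lower edge); the gripper can simply push it in and keep it open while it works.
- spare: Bystander: grey spare housing, 40 x 90 x 40 mm, origin under its centre.
- bottle: Bystander: white bottle, 56 mm across, 130 mm high, origin under its centre.
- can: Bystander: metal can, 66 mm across, 90 mm high, origin under its centre.
- cup: Bystander: blue cup, 70 mm across, 80 mm high, origin under its centre.
- screwdriver: Bystander: screwdriver with red handle, lying on the bench, about 200 mm long, origin under its middle.
- wrench: Bystander: steel wrench lying on the bench, about 180 mm long, origin under its middle.
Things that resemble listed ones, but are neither listed nor needed, are in the scene too. What is shaped like the housing but yellow is not meant.

How it is judged:
By the outcome, as a careful person would: the job done as asked, in the order asked, and still so for the second after the job is handed in, with the robot touching nothing.
It also fails if it takes over 38 s, if anything falls off the work surface, if the arm or the gripper's body presses on something with over 40 N, if the wrist force passes 120 N, or if a joint passes its speed limit or range.

ROBOT

A 7-joint arm with a two-finger parallel gripper is mounted at the origin on the work surface. World frame = base frame: x ahead of the robot, y to its left, z up, the work surface at z = 0. Lengths are in m, angles in degrees, forces in N, time in s.
With the tool pointing down it reaches from about 0.425 to 0.95 m from the base axis. Payload 4.7 kg.
Tool frame: the origin (TCP) lies at the very end of the fingers, on their centre line; the grasp point (between the pads) lies 19 mm behind it; z points along the fingers, y is the direction in which the jaws open and shut (so a half turn about z gives the same grasp; the last joint's range is limited). The gripper opens to 85 mm and grips with 20 to 120 N. Pads are 22 mm wide; open, the fingers measure 114 mm over their backs; the gripper's body (76 mm by 85 mm) begins 54 mm behind the grasp point. The pads swing forward as they close: fully open they stand 13 mm farther back than shut.
Start: joints at [-66.056, 26.849, -2.785, 87.806, 1.381, 65.374, -4.715], TCP at [0.292, 0.609, 0.231] pointing down, gripper open.
Joint ranges: [-148.3, 148.3], [-19.14, 114.17], [-79.39, 73.82], [5.75, 140.21], [-59.74, 239.74], [12.07, 113.84], [-152.46, 152.46]. Speed limits (degrees/s): [147.25, 147.25, 180, 180, 180, 180, 180].

INTERFACE

Orientations are given as [roll, pitch, yaw] about the fixed x, y, z axes, in that order (R = Rz(yaw) Ry(pitch) Rx(roll)).
In Python, from workcell import telemetry, cams, job gives the robot as it stands.
- The arm moves only by the tool move_arm, never from a script. Its argument "motion" is text: rows parted by semicolons, each of 7 numbers parted by spaces: the shift along the tool's x, y, z in mm, then the turn, a rotation vector about the tool's x, y, z in degrees, then the closure, from -1 (fully open) to 1 (shut). In form: dx dy dz ax ay az hand; .... A call has 1 to 5 rows; each row shifts and turns the commanded pose from where the row before left it, along the tool's axes as they then stand; what a row does not reach is not made up. A row lasts 1/8 s, in which the tool goes at most 62.5 mm and 10.7 degrees, less where a joint would pass 70% of its speed; a pose out of reach is approached as far as the arm can. A call is refused whole if a number of a shift passes 62.5 or a number of a turn 10.7, either way. A call with a gripper value outside its range is refused whole. The fingers move at their own pace and stop on an object; "squeeze" is the grip in N (left out, the last holds). Time passes only in rows, so rows that do not move let the fingers close. It gives the time, the measured TCP pose, the force and the opening at its end, in the units of the state.
- telemetry.get_state(): the state, without advancing time (a new reading comes with each control period).
- cams.capture(name): name is "scene" or "top" or "wrist"; returns a dict with "image" (480x640x3 uint8, red, green, blue), "range_z" (480x640 float32, m along the optical axis (not along the pixel's ray), 0 where there is no reading), "vfov" (degrees; the focal length in pixels is half the picture's height over the tangent of half this angle, whatever the lens; pixels are square), "cx", "cy" (the principal point, pixels), "R" (3x3) and "t" (3): a world point X has camera coordinates R X + t; the wrist camera has in their place "hand_eye" (4x4, takes a point from camera to tool coordinates, whose origin is the TCP and whose axes are the flange's). Camera axes: x right, y down, z forward; pixel columns grow to the right and rows downward; lengths in m; the calibration is good to about 2 mm. A picture is of the moment at which its call begins: read the wrist's pose just before it.
- job.hand_in(): hands the job in, once; it reports no verdict.
The state is a dict: "time_s": time; "qpos": joint angles; "dq": joint speeds; "joint_efforts": joint torques, N m; "tcp_pos": TCP position; "orientation": TCP orientation; "wrist_force": force on the tool from outside, world axes, zero at the start; "torque": the same for the moment, N m; "width": opening from 0.0 (shut) to 1.0 (fully open).
Only numpy, scipy, OpenCV 4.12 (cv2) and the standard library are available. Lean on these libraries where they do the work, as an engineer would, in place of code of your own. Each camera call takes 0.05 s, during which the arm holds its last target. There are 200 camera calls.

## Working session

There is one attempt and no reset: what is moved stays moved. The work goes in short steps, Python scripts to look and compute and a tool call to move; the robot and the scene stay as the last step left them, time stands still between calls to the robot, and variables do not carry over. Pictures are saved under pics/ and viewed, about 8 in all and at most 12, crops included, and the job is handed in when it is done.

Besides the shell and the picture viewer there is one more tool, called after "Call:" by a JSON object that holds its "api" and its "payload", one argument or row to a line. move_arm: Moves the arm, as the interface text tells. Its arguments: {"type":"object","properties":{"motion":{"type":"string"},"squeeze":{"type":"number"}},"required":["motion"]}

```bash
mkdir -p pics; ls; python3 - <<'E'
from workcell import telemetry,cams
import cv2,numpy as np
s=telemetry.get_state();print(s)
for n in ("scene","top"):
    c=cams.capture(n);np.savez(n+".npz",**c)
    print(n,c["vfov"],c["cx"],c["cy"],c["R"].tolist(),c["t"].tolist(),(c["range_z"]>0).mean())
    cv2.imwrite(f"pics/{n}0.png",c["image"][:,:,::-1])
E
```

```text
pics
{'time_s': 0.0, 'qpos': array([-66.05656826,  26.89742869,  -2.78253484,  87.87494257,
         1.37872192,  65.37449593,  -4.71629295]), 'dq': array([ 0.00177436, -0.06220498,  0.00115274, -0.00037022,  0.04721459,
       -0.07077106,  0.03077629]), 'joint_efforts': array([-4.10586354e-04, -5.10324848e+01, -4.67830617e-02, -2.37723935e+01,
        1.07259068e-02,  7.38945266e-03,  3.96200363e-06]), 'tcp_pos': array([0.29139252, 0.60820719, 0.23025086]), 'orientation': array([-1.79886633e+02,  3.09013560e-03,  1.54399260e+02]), 'wrist_force': array([-0.54090919,  0.10279516,  0.52520138]), 'torque': array([ 0.00268185, -0.00186636, -0.03294504]), 'width': 1.0036706940059983}
scene 43.60338979136006 324.13627716650274 232.70743113280454 [[-0.5446529607293052, 0.8386612040097078, 0.0007329787098842872], [0.5109900806498249, 0.33254579853841804, -0.7926553029860653], [-0.6650129997573634, -0.4313475127590667, -0.6096696100268403]] [0.2946844456617177, -0.13365072212253734, 2.0834232770230168] 0.9943977864583333
top 44.61179042267708 315.4933191942524 240.85464221063359 [[0.0033367091139719527, -0.9999691587919334, 0.007109700221683514], [-0.9982879245015819, -0.0037461130412913576, -0.058371109561202075], [0.05839594306638717, -0.006902760464867374, -0.9982696357855186]] [-0.00221495327814613, 0.5287898767848899, 1.7278968452758587] 0.996064453125
```

View pics/scene0.png

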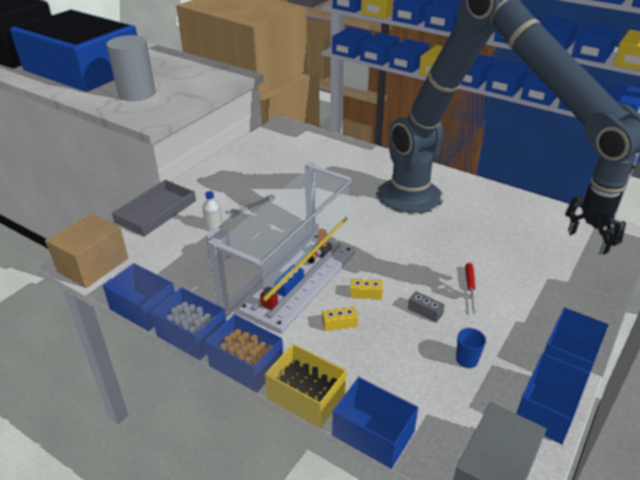

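View pics/top0.png

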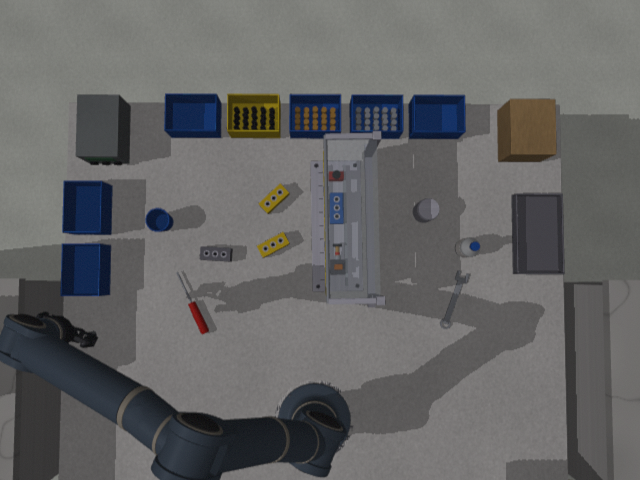

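Scene: fixture with clear guard at centre, orange carriage and blue housing inside. Top: red stop (337,175), blue housing with three ports (337,208), plunger (338,250), orange fin (338,267). Possible mix-ups: yellow housings (275,198) and (273,244), grey spare (216,254), blue bins and the blue cup (159,219). I choose the blue one at (337,208) in the channel, and check it in a close crop.

```bash
cat >h.py <<'E'
import numpy as np,cv2
def f(c): return 240/np.tan(np.radians(float(c["vfov"]))/2)
def ray(c,u,v,z):
    R,t=c["R"],c["t"]; o=-R.T@t
    d=R.T@np.array([(u-c["cx"])/f(c),(v-c["cy"])/f(c),1.]); return o+d*(z-o[2])/d[2]
def proj(c,X):
    p=c["R"]@np.asarray(X,float)+c["t"]; return np.array([c["cx"]+f(c)*p[0]/p[2],c["cy"]+f(c)*p[1]/p[2]])
def masks(im):
    h=cv2.cvtColor(im,cv2.COLOR_RGB2HSV);H,S,V=[h[...,i].astype(int) for i in range(3)]
    return dict(red=((H<6)|(H>174))&(S>120)&(V>60),orange=(H>=7)&(H<20)&(S>120)&(V>90),blue=(H>100)&(H<118)&(S>90)&(V>60),yellow=(H>=20)&(H<32)&(S>110)&(V>100))
E
python3 - <<'E'
from h import *
t=np.load("top.npz");s=np.load("scene.npz")
a=cv2.resize(t["image"][125:310,290:400],None,fx=3.2,fy=3.2,interpolation=cv2.INTER_CUBIC)
b=cv2.resize(s["image"][155:335,200:365],None,fx=2.6,fy=3.29,interpolation=cv2.INTER_CUBIC)[:592]
b=cv2.resize(b,(429,592));cv2.imwrite("pics/crop.png",np.hstack([a[:592],b])[:,:,::-1])
for n,c,(x0,x1,y0,y1),z in(("top",t,(300,385,130,305),.06),("scene",s,(200,370,150,335),.06)):
    for k,m in masks(c["image"]).items():
        m=m.astype(np.uint8);q=np.zeros_like(m);q[y0:y1,x0:x1]=m[y0:y1,x0:x1]
        nn,l,st,ce=cv2.connectedComponentsWithStats(q)
        for i in range(1,nn):
            if st[i,4]>8: 
                rz=c["range_z"][l==i]; print(n,k,st[i],ce[i].round(1),ray(c,*ce[i],z).round(4),np.median(rz).round(3))
E
```

```text
top red [329 172   5   7  22] [330.3 175.4] [ 0.718  -0.0426  0.06  ] 1.527
top orange [335 265   7   4  28] [338.  266.5] [ 0.452  -0.0655  0.06  ] 1.513
top blue [300 130  41   3  69] [320.1 130.6] [ 0.8505 -0.0124  0.06  ] 1.689
top blue [351 130  22   3  57] [361.9 130.8] [ 0.8504 -0.1354  0.06  ] 1.691
top blue [378 130   7   2   9] [381.1 130.4] [ 0.8519 -0.1918  0.06  ] 1.691
top blue [330 193  14  31 310] [336.1 208.5] [ 0.6209 -0.0599  0.06  ] 1.522
scene red [261 293  17  16 150] [269.5 301.6] [ 0.7372 -0.0437  0.06  ] 1.595
scene orange [319 230   7  11  53] [321.3 234.4] [ 0.4218 -0.0876  0.06  ] 1.666
scene orange [322 241   5   6  17] [324.3 244. ] [ 0.4555 -0.055   0.06  ] 1.77
scene orange [313 252   3   6  13] [314.  254.5] [ 0.5125 -0.0534  0.06  ] 1.748
scene orange [262 293  13   9  22] [267.3 297.8] [ 0.7287 -0.0574  0.06  ] 1.592
scene orange [232 331   8   4  21] [236.6 332.8] [ 0.8699 -0.0453  0.06  ] 1.495
scene blue [206 191   7   8  47] [209.1 194.6] [ 0.4441 -0.5139  0.06  ] 1.855
scene blue [275 265  19  19  56] [283.8 274.1] [ 0.6287 -0.0762  0.06  ] 1.551
scene blue [276 268  28  28 293] [291.2 282.6] [ 0.6459 -0.0389  0.06  ] 1.649
scene blue [ 200  297   74   38 1168] [225.7 321.6] [ 0.8553 -0.0931  0.06  ] 1.499
scene yellow [263 218  83  83 360] [301.6 262. ] [ 0.5594 -0.0643  0.06  ] 1.619
scene yellow [350 279  20  20 309] [359.4 289.4] [0.568  0.1303 0.06  ] 1.66
scene yellow [323 307  35  24 579] [339.9 319.3] [0.6909 0.145  0.06  ] 1.568
```

View pics/crop.png

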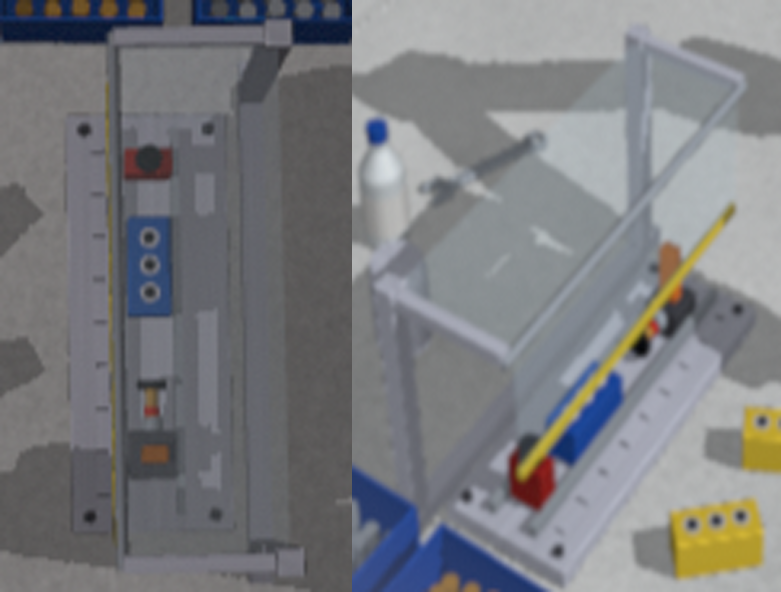

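Crop: blue housing with three ports lies in the channel between the black plunger face (152,384) and red stop (148,162); fin (155,453). That is the right one. Next, the fixture frame from the base corners.

```bash
cat >fx.py <<'E'
from h import *
t=np.load("top.npz");s=np.load("scene.npz")
def P(x,y,z): return ray(t,290+(x+.5)/3.2-.5,125+(y+.5)/3.2-.5,z)
E
python3 - <<'E'
from fx import *
c=[P(72,533,.02),P(67,113,.02),P(225,115,.02),P(233,528,.02)]
print(np.round(c,4))
src=np.array([[-75,-195],[-75,195],[75,195],[75,-195]])/1e3
dst=np.array(c)[:,:2]
# rigid: fixture x -> , y ->
m=dst.mean(0);H=(src).T@(dst-m);U,S,V=np.linalg.svd(H);R=(U@V).T;print(R,np.linalg.det(R),m, np.degrees(np.arctan2(R[1,1],R[0,1])))
inv=lambda p:((R.T@(p[:2]-m))*1e3).round(1)
print("res",[(inv(p)-q*1e3).round(1) for p,q in zip(dst,src)])
for n,x,y,z in [("hous far L",127,217,.06),("hous far R",172,217,.06),("hous near L",128,316,.06),("hous nearR",171,316,.06),("stop near L",125,178,.065),("stop near R",172,178,.065),("plface",152,380,.054),("fin",155,453,.106),("blk near L",127,477,.05),("blk near R",176,477,.05),("blk far L",129,431,.05),("blk far R",178,431,.05),("rod near",124,567,.235),("rod far",113,36,.235),("post near",290,560,.235),("post far",278,33,.235)]:
    p=P(x,y,z);print(n,p.round(4),inv(p))
np.savez("fix.npz",R=R,m=m)
# scene checks: fixture corner project
for q in src:
    print(proj(s,[*(R@q+m),.02]).round(1))
for q in [(-35,-215),(-35,215)]: print("rod",proj(s,[*(R@np.array(q)/1e3+m),.235]).round(1))
E
```

```text
[[ 0.3793  0.0091  0.02  ]
 [ 0.7712  0.0152  0.02  ]
 [ 0.7701 -0.1328  0.02  ]
 [ 0.3844 -0.1398  0.02  ]]
[[ 0.0163603   0.99986616]
 [-0.99986616  0.0163603 ]] 1.000000000000001 [ 0.5762434  -0.06210431] 0.9374180541989564
res [array([ 0.6, -0.8]), array([0.9, 1.2]), array([-1.1, -2.4]), array([-0.4,  1.9])]
hous far L [ 0.6678 -0.04    0.06  ] [-20.6  91.9]
hous far R [ 0.668 -0.081  0.06 ] [20.4 91.4]
hous near L [ 0.5772 -0.0411  0.06  ] [-21.    1.3]
hous nearR [ 0.5773 -0.0802  0.06  ] [18.1  0.8]
stop near L [ 0.7028 -0.0379  0.065 ] [-22.1 126.9]
stop near R [ 0.703  -0.0807  0.065 ] [ 20.7 126.4]
plface [ 0.5193 -0.0632  0.054 ] [  0.2 -56.9]
fin [ 0.4521 -0.0637  0.106 ] [  -0.5 -124.1]
blk near L [ 0.4311 -0.0408  0.05  ] [ -23.7 -144.8]
blk near R [ 0.4312 -0.0854  0.05  ] [  20.9 -145.4]
blk far L [ 0.4729 -0.0425  0.05  ] [ -21.3 -103. ]
blk far R [ 0.4731 -0.0872  0.05  ] [  23.4 -103.6]
rod near [ 0.3579 -0.0328  0.235 ] [ -32.9 -217.8]
rod far [ 0.7927 -0.0228  0.235 ] [-35.7 217.1]
post near [ 0.364  -0.1672  0.235 ] [ 101.6 -214. ]
post far [ 0.7959 -0.1587  0.235 ] [100.1 218.1]
[355.8 248.6]
[281.2 329.1]
[235.6 307.2]
[314.1 232.5]
rod [349.6 181.7]
rod [258.6 264.8]
```

```bash
cat >plan.py <<'E'
# usage: plan.py fx fy fz(mm, of TCP, fixture frame) lean N hand
import sys,numpy as np
from scipy.spatial.transform import Rotation as Ro,Slerp
from workcell import telemetry
F=np.load("fix.npz");R,m=F["R"],F["m"]
def show():
    s=telemetry.get_state();p=s["tcp_pos"];q=R.T@(p[:2]-m)*1e3;g=Ro.from_euler("xyz",s["orientation"],degrees=True)
    gp=p-.019*g.as_matrix()[:,2];gq=R.T@(gp[:2]-m)*1e3
    w=s["wrist_force"];print("t%.2f"%s["time_s"],"tcp",q.round(1),(p[2]*1e3).round(1),"grasp",gq.round(1),(gp[2]*1e3).round(1),"F fix",(R.T@w[:2]).round(2),w[2].round(2),"w%.3f"%s["width"],"ori",s["orientation"].round(1),"q",s["qpos"].round(0))
    return s,g
if __name__=="__main__":
    s,g=show()
    if len(sys.argv)>1:
        x,y,z,lean,N,hand=map(float,sys.argv[1:]);N=int(N)
        T=np.append(m+R@np.array([x,y])/1e3,z/1e3)
        X=np.append(R[:,0],0);Y=np.append(R[:,1],0);l=np.radians(lean)
        Z=np.sin(l)*X-np.cos(l)*np.array([0,0,1]);G=Ro.from_matrix(np.column_stack([np.cross(Y,Z),Y,Z]))
        sl=Slerp([0,1],Ro.concatenate([g,G]));rows=[]
        cp,cr=s["tcp_pos"].copy(),g
        for i in range(1,N+1):
            tp=s["tcp_pos"]+(T-s["tcp_pos"])*i/N;tr=sl(i/N)
            d=(cr.inv().apply(tp-cp)*1e3).round(1);w=np.degrees((cr.inv()*tr).as_rotvec()).round(1)
            cp=cp+cr.apply(d)/1e3;cr=cr*Ro.from_rotvec(np.radians(w))
            rows.append(" ".join("%g"%k for k in [*d,*w,hand]))
        for i in range(0,N,5): print("; ".join(rows[i:i+5]))
E
python3 plan.py -136 -123 255 40 15 0
```

```text
t0.10 tcp [-674.9 -273.9] 230.4 grasp [-675.  -273.8] 249.4 F fix [ 0.46 -0.23] -0.79 w1.001 ori [-179.9    0.   154.4] q [-66.  27.  -3.  88.   1.  65.  -5.]
-25 -27.7 -1.6 1.5 -2.4 4.1 0; -27 -25.8 0.2 1.4 -2.4 4 0; -28.7 -23.8 2 1.5 -2.3 4.1 0; -30.2 -21.7 3.7 1.5 -2.4 4 0; -31.4 -19.3 5.6 1.4 -2.4 4.1 0
-32.5 -17 7.4 1.5 -2.4 4 0; -33.2 -14.4 9.1 1.5 -2.4 4.1 0; -33.7 -11.8 10.9 1.4 -2.3 4 0; -34 -9.1 12.5 1.5 -2.4 4.1 0; -34 -6.3 14.2 1.5 -2.4 4 0
-33.7 -3.6 15.7 1.4 -2.4 4.1 0; -33.2 -0.8 17.1 1.5 -2.4 4 0; -32.4 2 18.5 1.5 -2.4 4.1 0; -31.3 4.7 19.7 1.5 -2.3 4 0; -30.1 7.5 20.9 1.4 -2.4 4.1 0
```

Call:
{"api": "move_arm", "payload": {
  "motion": "-25 -27.7 -1.6 1.5 -2.4 4.1 0; -27 -25.8 0.2 1.4 -2.4 4 0; -28.7 -23.8 2 1.5 -2.3 4.1 0; -30.2 -21.7 3.7 1.5 -2.4 4 0; -31.4 -19.3 5.6 1.4 -2.4 4.1 0",
  "squeeze": 40
}}

```text
time_s: 0.72
tcp_pos: [0.3449, 0.4286, 0.239]
orientation: [-174.8, 13.0, 134.5]
wrist_force: [0.2, 0.2, -0.4]
width: 0.502
```

Call:
{"api": "move_arm", "payload": {
  "motion": "-32.5 -17 7.4 1.5 -2.4 4 0; -33.2 -14.4 9.1 1.5 -2.4 4.1 0; -33.7 -11.8 10.9 1.4 -2.3 4 0; -34 -9.1 12.5 1.5 -2.4 4.1 0; -34 -6.3 14.2 1.5 -2.4 4 0"
}}

```text
time_s: 1.35
tcp_pos: [0.398, 0.2499, 0.247]
orientation: [-174.3, 26.9, 114.3]
wrist_force: [0.4, 0.5, 0.2]
width: 0.504
```

Call:
{"api": "move_arm", "payload": {
  "motion": "-33.7 -3.6 15.7 1.4 -2.4 4.1 0; -33.2 -0.8 17.1 1.5 -2.4 4 0; -32.4 2 18.5 1.5 -2.4 4.1 0; -31.3 4.7 19.7 1.5 -2.3 4 0; -30.1 7.5 20.9 1.4 -2.4 4.1 0"
}}

```text
time_s: 1.98
tcp_pos: [0.4519, 0.07, 0.2553]
orientation: [179.8, 40.0, 90.5]
wrist_force: [0.3, 0.4, 0.0]
width: 0.496
```

```bash
python3 plan.py -136 -123 248 40 3 0
```

```text
t1.98 tcp [-134.1 -122.1] 255.3 grasp [-146.3 -122.1] 269.8 F fix [-0.37  0.31] 0.01 w0.496 ori [179.8  40.   90.5] q [-56.  16.  25. 113.  28.  76. -43.]
2.1 -0.3 1.4 -0 0 -0.1 0; 2 -0.3 1.5 -0 0 -0.1 0; 2.1 -0.3 1.4 -0 0 -0.1 0
```

```bash
cat >wr.py <<'E'
import sys
from h import *
from plan import *
from workcell import cams
s,g=show();c=cams.capture("wrist");H=c["hand_eye"]
A=np.eye(4);A[:3,:3]=g.as_matrix();A[:3,3]=s["tcp_pos"]
W=np.linalg.inv(A@H);w=dict(c,R=W[:3,:3],t=W[:3,3])
cv2.imwrite(f"pics/{sys.argv[1]}.png",c["image"][:,:,::-1])
np.savez(sys.argv[1]+".npz",**w)
fix=lambda p:np.append(R.T@(p[:2]-m),p[2])*1e3
for k,q in masks(c["image"]).items():
    n,l,st,ce=cv2.connectedComponentsWithStats(q.astype(np.uint8))
    for i in range(1,n):
        if st[i,4]>120:
            z=np.median(c["range_z"][l==i]);u,v=ce[i];f_=f(c)
            p=W[:3,:3].T@(np.array([(u-c["cx"])/f_*z,(v-c["cy"])/f_*z,z])-W[:3,3]);print(k,st[i],ce[i].round(0),fix(p).round(1))
for n,X in dict(fin=(0,-124,86),plf=(0,-56,40),stop=(0,127,40)).items():
    print(n,proj(w,[*(m+R@np.array(X[:2])/1e3),X[2]/1e3]).round(0))
E
python3 wr.py w1
```

```text
t1.98 tcp [-134.1 -122.1] 255.3 grasp [-146.3 -122.1] 269.8 F fix [-0.37  0.31] 0.01 w0.496 ori [179.8  40.   90.5] q [-56.  16.  25. 113.  28.  76. -43.]
red [ 544  142   56   46 1671] [569. 162.] [ -9.7 132.   51.8]
orange [360 159  16  11 149] [367. 164.] [ -0.4 -74.4  44.2]
orange [310 165  17  27 436] [318. 178.] [  -6.7 -126.5   69.1]
orange [312 204  14  14 190] [319. 210.] [ -33.4 -125.7  129.1]
blue [ 432  142  103   47 3723] [481. 163.] [-10.5  40.3  52.9]
blue [611 164  29  24 413] [629. 178.] [ 60.9 261.5  13.3]
blue [ 592  204   48   90 2353] [623. 236.] [-32.4 124.5 156.1]
blue [ 515  228   90   94 5180] [558. 286.] [-34.8  54.6 201.5]
blue [187 423  18  52 591] [197. 447.] [1174.7 -567.8  263.8]
yellow [ 402    0   64   31 1017] [428.  12.] [-151.5  -45.8   40.5]
yellow [603   0  37  31 716] [619.  13.] [-149.9   91.5   40.4]
yellow [ 226  189  414   16 4939] [435. 196.] [-35.2 -23.3 115.9]
fin [321. 195.]
plf [384. 161.]
stop [555. 160.]
```

View pics/w1.png

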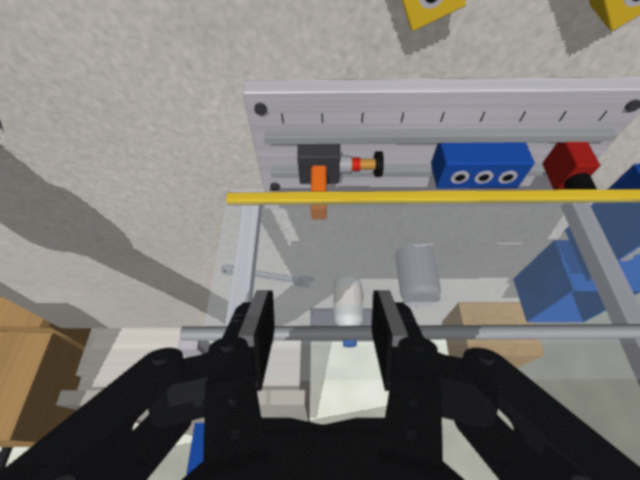

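The wrist view shows the fin at (318,190), plunger face (380,164), housing and stop as expected, with fin y ≈ -125 agreeing with the top view. Next, push in through the flap.

```bash
python3 plan.py 12 -125 72 40 15 0; python3 -c "
import numpy as np;print(np.load('w1.npz')['hand_eye'].round(3))"
```

```text
t2.02 tcp [-129.2 -121.7] 255.7 grasp [-141.5 -121.6] 270.1 F fix [3.08 0.15] -0.2 w0.504 ori [179.7  40.3  90. ] q [-55.  16.  25. 113.  28.  76. -43.]
0.7 -0.1 15.4 -0 0 -0 0; 0.8 -0.2 15.5 -0 0 -0.1 0; 0.7 -0.1 15.4 -0.1 0.1 -0 0; 0.8 -0.2 15.4 0 -0 -0.1 0; 0.7 -0.2 15.4 0 0 -0 0
0.7 -0.2 15.5 -0 0 -0.1 0; 0.7 -0.1 15.4 -0 0 -0 0; 0.7 -0.2 15.4 -0.1 0.1 -0.1 0; 0.7 -0.2 15.4 0 -0 -0 0; 0.7 -0.2 15.5 0 0 -0.1 0
0.7 -0.2 15.4 -0 0 -0 0; 0.7 -0.2 15.4 -0 0.1 -0.1 0; 0.7 -0.2 15.4 -0.1 -0 -0 0; 0.6 -0.2 15.5 0 -0 -0.1 0; 0.7 -0.3 15.4 0 0 0 0
[[-0.    -0.952 -0.306  0.078]
 [ 1.    -0.001  0.001 -0.   ]
 [-0.001 -0.306  0.952 -0.142]
 [ 0.     0.     0.     1.   ]]
```

Call:
{"api": "move_arm", "payload": {
  "motion": "0.7 -0.1 15.4 0 0 0 0; 0.8 -0.2 15.5 0 0 -0.1 0; 0.7 -0.1 15.4 0 0 0 0; 0.8 -0.2 15.4 0 0 -0.1 0; 0.7 -0.2 15.4 0 0 0 0"
}}

```text
time_s: 2.65
tcp_pos: [0.4512, 0.0252, 0.1927]
orientation: [-179.9, 39.9, 91.2]
wrist_force: [-0.6, 0.6, 0.8]
width: 0.502
```

Call:
{"api": "move_arm", "payload": {
  "motion": "0.7 -0.2 15.5 0 0 -0.1 0; 0.7 -0.1 15.4 0 0 0 0; 0.7 -0.2 15.4 0 0 -0.1 0; 0.7 -0.2 15.4 0 0 0 0; 0.7 -0.2 15.5 0 0 0 0"
}}

```text
time_s: 3.28
tcp_pos: [0.4512, -0.0216, 0.1314]
orientation: [-179.8, 39.9, 91.4]
wrist_force: [0.4, -0.2, -0.1]
width: 0.501
```

```bash
python3 wr.py w2; python3 plan.py 12 -125 72 40 5 0
```

```text
t3.27 tcp [ -42.5 -124.4] 131.4 grasp [ -54.7 -124.4] 145.9 F fix [0.2  0.38] -0.1 w0.501 ori [-179.8   39.9   91.4] q [-48.  24.  27. 124.  33.  55. -45.]
red [373 195  13  21 238] [380. 205.] [ -1.9 -86.7  44.3]
orange [386 197  25  18 400] [398. 205.] [ -0.7 -74.2  43.7]
orange [ 305  209   28   61 1576] [319. 239.] [  -7.2 -126.5   74.7]
orange [308 293  23   7 146] [319. 296.] [ -33.6 -126.2  122.5]
blue [ 491  175  149   70 8599] [566. 206.] [-10.7  30.   51.1]
blue [ 560  295   80   92 5759] [606. 343.] [-33.9   1.  144.5]
blue [348 404  16  13 187] [355. 410.] [ -33.5 -111.2  171.6]
yellow [  150   269   490    24 10582] [398. 281.] [-35.2 -88.4 115.3]
fin [323. 261.]
plf [424. 202.]
stop [694. 203.]
t3.33 tcp [ -41.  -125.7] 130.5 grasp [ -53.2 -125.6] 145.1 F fix [ 1.12 -0.93] -0.79 w0.499 ori [-179.6   40.    91.4] q [-48.  24.  27. 124.  33.  55. -45.]
-0.6 0.2 15.8 -0 -0 0.1 0; -0.6 0.1 15.8 -0 -0 0 0; -0.6 0.2 15.7 -0.1 -0 0.1 0; -0.6 0.1 15.8 0 -0 0.1 0; -0.6 0.2 15.8 -0 -0 0.1 0
```

View pics/w2.png

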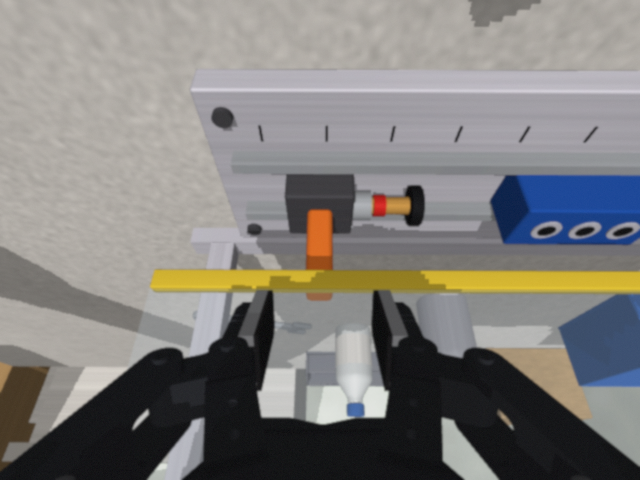

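Fin (319,240) lies centred between the fingers (273..372), and the flap's yellow edge (398,281) is right ahead. Push on in.

Call:
{"api": "move_arm", "payload": {
  "motion": "-0.6 0.1 15.8 0 0 0.1 0; -0.6 0.1 15.8 0 0 0 0; -0.6 0.1 15.7 0 0 0 0; -0.6 0.1 15.8 0 0 0 0; -0.6 0 15.8 0 0 0 0"
}}

```text
time_s: 3.95
tcp_pos: [0.4531, -0.0736, 0.0729]
orientation: [-179.9, 39.8, 91.3]
wrist_force: [-0.3, 1.6, 0.1]
width: 0.499
```

```bash
python3 wr.py w3; python3 plan.py 12 -125 72 40 1 0
```

```text
t3.95 tcp [   9.5 -123.4] 72.9 grasp [  -2.7 -123.4] 87.5 F fix [-1.6  -0.28] 0.11 w0.499 ori [-179.9   39.8   91.3] q [-43.  31.  28. 127.  37.  43. -46.]
red [393 222  20  31 527] [403. 237.] [ -2.  -86.9  43.8]
orange [412 225  36  25 826] [430. 237.] [ -1.  -74.3  43.2]
orange [ 293  246   43  143 5610] [315. 318.] [  -7.2 -126.6   84.3]
blue [ 552  194   88   97 6971] [601. 240.] [-2.7  2.7 45.8]
blue [ 593  338   47   57 1959] [621. 368.] [334.7 257.1  27.5]
yellow [ 74 396  19  17 126] [ 82. 402.] [  -7.3 -205.2  113.8]
yellow [ 258  396  130   28 2844] [323. 407.] [  -7.8 -123.6  115.5]
yellow [ 553  396   87   37 2397] [605. 412.] [ -8.3 -29.  116.8]
yellow [188 417  17  14 180] [197. 425.] [  -8.4 -164.6  120.8]
yellow [442 418  16  13 164] [448. 425.] [ -8.6 -82.4 120.8]
fin [321. 329.]
plf [467. 233.]
stop [856. 234.]
t4.00 tcp [  11.  -124.5] 72.2 grasp [  -1.2 -124.5] 86.8 F fix [-0.79  0.18] -2.13 w0.505 ori [-179.7   39.9   91.3] q [-43.  31.  29. 128.  37.  43. -46.]
-0.7 -0.5 0.8 -0 -0.1 0.3 0
```

View pics/w3.png

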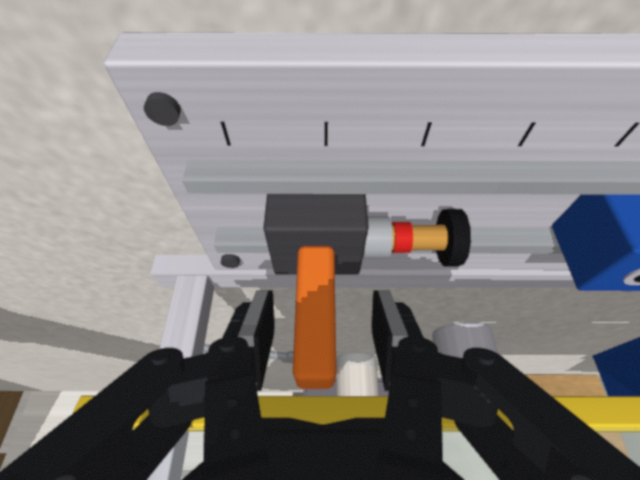

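Flap is open against the gripper (yellow edge at (323,407)) and the fin is between the fingers, about 2 mm off-centre. Correct that and pinch.

Call:
{"api": "move_arm", "payload": {
  "motion": "0 -2 1 0 0 0.2 0; 0 0 0 0 0 0 1; 0 0 0 0 0 0 1; 0 0 0 0 0 0 1; 0 0 0 0 0 0 1",
  "squeeze": 50
}}

```text
time_s: 4.62
tcp_pos: [0.4506, -0.074, 0.0731]
orientation: [180.0, 39.9, 91.0]
wrist_force: [-1.5, 4.7, 4.4]
width: 0.182
```

```bash
python3 plan.py
```

```text
t4.62 tcp [   9.8 -125.8] 73.1 grasp [  -2.4 -125.8] 87.7 F fix [-4.77 -1.42] 4.4 w0.182 ori [180.   39.9  91. ] q [-43.  31.  29. 128.  37.  43. -47.]
```

Call:
{"api": "move_arm", "payload": {
  "motion": "0 8 0 0 0 0 1; 0 8 0 0 0 0 1; 0 8 0 0 0 0 1; 0 8 0 0 0 0 1; 0 8 0 0 0 0 1"
}}

```text
time_s: 5.25
tcp_pos: [0.4884, -0.0733, 0.0731]
orientation: [-179.8, 39.9, 91.0]
wrist_force: [-9.4, 8.7, 11.4]
width: 0.18
```

```bash
python3 plan.py
```

```text
t5.25 tcp [  9.7 -88. ] 73.1 grasp [ -2.5 -88. ] 87.7 F fix [-8.86 -9.25] 11.37 w0.180 ori [-179.8   39.9   91. ] q [-41.  33.  28. 123.  35.  45. -43.]
```

Call:
{"api": "move_arm", "payload": {
  "motion": "0 3 0 0 0 0 1; 0 3 0 0 0 0 1; 0 3 0 0 0 0 1"
}}

```text
time_s: 5.62
tcp_pos: [0.4974, -0.0731, 0.0731]
orientation: [-179.8, 39.9, 91.0]
wrist_force: [-9.3, 8.6, 10.9]
width: 0.179
```

```bash
python3 plan.py
```

```text
t5.62 tcp [  9.7 -79. ] 73.1 grasp [ -2.5 -79. ] 87.7 F fix [-8.72 -9.17] 10.86 w0.179 ori [-179.8   39.9   91. ] q [-40.  33.  28. 122.  35.  45. -43.]
```

Call:
{"api": "move_arm", "payload": {
  "motion": "0 3 0 0 0 0 1; 0 3 0 0 0 0 1"
}}

```text
time_s: 5.88
tcp_pos: [0.5034, -0.073, 0.0731]
orientation: [-179.8, 39.9, 91.0]
wrist_force: [-9.2, 8.1, 9.3]
width: 0.179
```

```bash
python3 plan.py
```

```text
t5.88 tcp [  9.7 -73.1] 73.1 grasp [ -2.5 -73. ] 87.6 F fix [-8.24 -9.03] 9.33 w0.179 ori [-179.8   39.9   91. ] q [-40.  34.  27. 121.  35.  45. -42.]
```

Call:
{"api": "move_arm", "payload": {
  "motion": "0 5 0 0 0 0 1; 0 5 0 0 0 0 1; 0 5 0 0 0 0 1; 0 4 0 0 0 0 1; 0 3 0 0 0 0 1"
}}

```text
time_s: 6.5
tcp_pos: [0.525, -0.0726, 0.0731]
orientation: [-179.7, 39.9, 91.1]
wrist_force: [-10.1, 8.5, 10.7]
width: 0.18
```

```bash
python3 wr.py w4
```

```text
t6.50 tcp [  9.6 -51.4] 73.1 grasp [ -2.6 -51.3] 87.7 F fix [-8.65 -9.96] 10.73 w0.180 ori [-179.7   39.9   91.1] q [-38.  35.  27. 118.  34.  46. -40.]
red [399 221  17  31 488] [407. 236.] [ -2.4 -13.3  43.9]
orange [415 224  37  25 833] [433. 236.] [-1.3 -1.  43.3]
orange [ 301  245   43  143 5606] [322. 317.] [ -7.5 -51.6  84.2]
blue [  456   193   184    97 14842] [551. 237.] [-13.   44.2  51. ]
blue [ 545  319   95   77 5697] [599. 362.] [274.6 256.7  34.4]
yellow [   0  396  121   35 3334] [ 49. 411.] [  -6.9 -143.5  117. ]
yellow [ 294  397   58   27 1419] [323. 409.] [ -7.1 -51.4 116. ]
yellow [ 527  397  113   36 3175] [594. 413.] [ -7.6  39.4 117. ]
yellow [173 399  24  25 192] [185. 410.] [ -7.2 -97.8 116.6]
yellow [450 399  23  25 187] [461. 410.] [ -7.5  -5.  116.4]
fin [141. 328.]
plf [313. 231.]
stop [706. 232.]
```

View pics/w4.png

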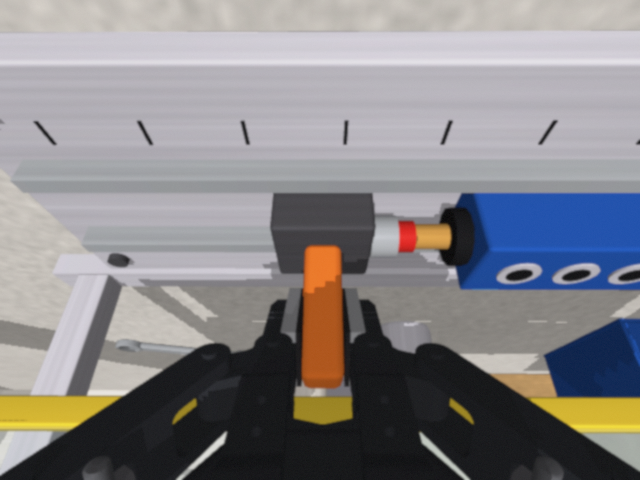

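Plunger face touches the housing at (460,236); it lies square. The red band has moved in about 1.4 mm and force has risen 0.9 N, which agree (sliding only).

Call:
{"api": "move_arm", "payload": {
  "motion": "0 4 0 0 0 0 1; 0 4 0 0 0 0 1; 0 3 0 0 0 0 1; 0 2 0 0 0 0 1; 0 2 0 0 0 0 1"
}}

```text
time_s: 7.18
tcp_pos: [0.54, -0.0723, 0.0731]
orientation: [-179.7, 39.9, 91.1]
wrist_force: [-9.7, 8.3, 9.5]
width: 0.18
```

```bash
python3 wr.py w5 | egrep "^t|red|orange"
```

```text
t7.17 tcp [  9.6 -36.4] 73.1 grasp [ -2.6 -36.4] 87.7 F fix [-8.48 -9.56] 9.47 w0.180 ori [-179.7   39.9   91.1] q [-37.  36.  27. 116.  33.  47. -39.]
red [399 221  17  31 489] [407. 236.] [-2.4  1.7 43.9]
orange [415 224  37  25 834] [433. 236.] [-1.3 14.  43.2]
orange [ 301  245   43  143 5612] [322. 317.] [ -7.5 -36.7  84.2]
```

Call:
{"api": "move_arm", "payload": {
  "motion": "0 1 0 0 0 0 1; 0 1 0 0 0 0 1"
}}

```text
time_s: 7.48
tcp_pos: [0.542, -0.0722, 0.0731]
orientation: [-179.7, 39.9, 91.1]
wrist_force: [-9.2, 7.4, 9.6]
width: 0.18
```

Call:
{"api": "move_arm", "payload": {
  "motion": "0 1 0 0 0 0 1; 0 1 0 0 0 0 1"
}}

```text
time_s: 7.72
tcp_pos: [0.544, -0.0722, 0.0731]
orientation: [-179.7, 39.9, 91.1]
wrist_force: [-9.8, 8.7, 9.7]
width: 0.176
```

Call:
{"api": "move_arm", "payload": {
  "motion": "0 1 0 0 0 0 1; 0 1 0 0 0 0 1"
}}

```text
time_s: 7.98
tcp_pos: [0.546, -0.0722, 0.0731]
orientation: [-179.7, 39.9, 91.1]
wrist_force: [-9.0, 8.0, 9.8]
width: 0.181
```

```bash
python3 wr.py w6 | egrep "^t|red|orange"
```

```text
t7.97 tcp [  9.6 -30.4] 73.1 grasp [ -2.6 -30.4] 87.7 F fix [-8.18 -8.89] 9.8 w0.181 ori [-179.7   39.9   91.1] q [-37.  36.  27. 115.  33.  47. -39.]
red [399 221  17  31 490] [407. 236.] [-2.4  7.7 43.8]
orange [415 224  37  25 835] [433. 236.] [-1.4 20.  43.2]
orange [ 301  245   43  143 5616] [322. 317.] [ -7.5 -30.7  84.2]
```

Call:
{"api": "move_arm", "payload": {
  "motion": "0 1 0 0 0 0 1; 0 1 0 0 0 0 1; 0 1 0 0 0 0 1"
}}

```text
time_s: 8.4
tcp_pos: [0.549, -0.0721, 0.0731]
orientation: [-179.7, 39.9, 91.1]
wrist_force: [-9.1, 7.3, 9.6]
width: 0.179
```

```bash
python3 wr.py w7 | egrep "^t|red|orange"
```

```text
t8.40 tcp [  9.5 -27.4] 73.1 grasp [ -2.7 -27.4] 87.7 F fix [-7.49 -8.95] 9.57 w0.179 ori [-179.7   39.9   91.1] q [-37.  36.  27. 115.  33.  47. -39.]
red [399 221  17  31 490] [407. 236.] [-2.4 10.8 43.8]
orange [415 224  37  25 835] [433. 236.] [-1.4 23.1 43.2]
orange [ 301  245   43  143 5609] [322. 317.] [ -7.6 -27.7  84.2]
```

Call:
{"api": "move_arm", "payload": {
  "motion": "0 1 0 0 0 0 1; 0 1 0 0 0 0 1; 0 1 0 0 0 0 1"
}}

```text
time_s: 8.82
tcp_pos: [0.5515, -0.0721, 0.0731]
orientation: [-179.7, 39.9, 91.1]
wrist_force: [-10.7, 8.5, 10.5]
width: 0.178
```

```bash
python3 wr.py w8 | egrep "^t|red|orange"
```

```text
t8.82 tcp [  9.5 -24.9] 73.1 grasp [ -2.7 -24.8] 87.6 F fix [ -8.65 -10.55] 10.5 w0.178 ori [-179.7   39.9   91.1] q [-37.  36.  26. 114.  33.  47. -38.]
red [399 221  12  31 344] [405. 236.] [-2.4 12.2 43.8]
orange [411 224  36  25 836] [428. 236.] [-1.3 23.4 43.2]
orange [ 301  245   43  143 5614] [322. 317.] [ -7.5 -25.1  84.1]
```

Call:
{"api": "move_arm", "payload": {
  "motion": "0 1 0 0 0 0 1; 0 1 0 0 0 0 1; 0 1 0 0 0 0 1"
}}

```text
time_s: 9.25
tcp_pos: [0.5541, -0.072, 0.0731]
orientation: [-179.6, 40.0, 91.1]
wrist_force: [-13.1, 9.2, 12.4]
width: 0.179
```

```bash
python3 wr.py w9 | egrep "^t|red|orange"; python3 - <<'E'
import numpy as np
from h import *
for n in ("w2","w3","w4","w5","w7","w8","w9"):
    w=np.load(n+".npz");im=w["image"];M=masks(im)
    # shaft row: orange blob right of fin, front of black face; block right edge
    o=M["orange"].astype(np.uint8);nn,l,st,ce=cv2.connectedComponentsWithStats(o)
    b=[i for i in range(1,nn) if 370<ce[i][0]<460 and ce[i][1]<240 and st[i,4]>120]
    row=int(ce[b[0]][1]);print(n,[(st[i][0],st[i][0]+st[i][2],ce[i][0].round(2)) for i in b],im[row,360:480:1].sum(1).tolist() if n in("w3","w9") else "")
E
```

```text
t9.25 tcp [  9.6 -22.3] 73.1 grasp [ -2.6 -22.2] 87.7 F fix [ -9.43 -12.94] 12.45 w0.179 ori [-179.6   40.    91.1] q [-37.  36.  26. 114.  33.  47. -38.]
red [399 221   7  31 177] [402. 236.] [-2.3 13.5 43.8]
orange [405 224  37  25 837] [423. 236.] [-1.4 23.4 43.3]
orange [ 301  245   43  143 5621] [322. 317.] [ -7.6 -22.6  84.2]
w2 [(np.int32(386), np.int32(411), np.float64(397.86))] 
w3 [(np.int32(412), np.int32(448), np.float64(429.63))] [185, 189, 187, 180, 176, 214, 351, 498, 562, 577, 575, 577, 577, 575, 574, 575, 572, 574, 573, 572, 573, 571, 570, 572, 569, 569, 567, 567, 568, 566, 564, 553, 515, 451, 360, 291, 299, 315, 320, 320, 319, 321, 322, 318, 323, 316, 318, 320, 311, 314, 316, 320, 357, 412, 442, 452, 454, 456, 451, 452, 454, 453, 454, 449, 454, 455, 454, 450, 454, 447, 447, 447, 450, 447, 447, 450, 448, 445, 450, 447, 444, 444, 446, 447, 445, 438, 402, 298, 157, 67, 34, 49, 41, 64, 83, 86, 92, 88, 84, 86, 88, 88, 92, 83, 84, 83, 91, 84, 78, 122, 261, 400, 455, 469, 467, 473, 471, 469, 469, 468]
w4 [(np.int32(415), np.int32(452), np.float64(433.07))] 
w5 [(np.int32(415), np.int32(452), np.float64(433.13))] 
w7 [(np.int32(415), np.int32(452), np.float64(433.24))] 
w8 [(np.int32(411), np.int32(447), np.float64(428.38))] 
w9 [(np.int32(405), np.int32(442), np.float64(423.04))] [201, 196, 198, 197, 200, 201, 199, 196, 196, 192, 191, 186, 228, 371, 524, 595, 604, 611, 608, 604, 607, 609, 608, 604, 604, 604, 604, 599, 603, 601, 600, 601, 600, 598, 601, 596, 596, 593, 565, 483, 392, 347, 336, 333, 343, 370, 419, 464, 480, 480, 479, 478, 476, 476, 475, 479, 476, 477, 474, 477, 476, 476, 475, 474, 473, 473, 473, 471, 477, 472, 473, 473, 475, 473, 471, 471, 470, 473, 468, 444, 364, 234, 105, 54, 39, 39, 68, 87, 97, 90, 92, 99, 96, 89, 90, 93, 101, 90, 96, 95, 91, 92, 95, 106, 125, 146, 152, 153, 150, 147, 143, 144, 157, 178, 206, 235, 255, 266, 277, 288]
```

Shaft centroid has gone 10.2 px = 5.0 mm past the sliding level of about 1.6 mm, so compression is ≈ 6.6 mm; the TCP travel agrees. I need about 1.4 mm more.

Call:
{"api": "move_arm", "payload": {
  "motion": "0 0.8 0 0 0 0 1; 0 0.8 0 0 0 0 1; 0 0 0 0 0 0 1"
}}

```text
time_s: 9.68
tcp_pos: [0.5555, -0.072, 0.0731]
orientation: [-179.6, 40.0, 91.0]
wrist_force: [-12.7, 9.2, 11.2]
width: 0.18
```

```bash
python3 wr.py w10 | egrep "^t|red|orange|blue"; python3 - <<'E'
from h import *
w=np.load("w10.npz");o=masks(w["image"])["orange"].astype(np.uint8);nn,l,st,ce=cv2.connectedComponentsWithStats(o)
print([(st[i],ce[i].round(2)) for i in range(1,nn) if st[i,4]>120])
E
```

```text
t9.68 tcp [  9.5 -20.9] 73.1 grasp [ -2.7 -20.8] 87.7 F fix [ -9.39 -12.57] 11.19 w0.180 ori [-179.6   40.    91. ] q [-37.  37.  26. 114.  33.  47. -38.]
orange [402 224  36  25 837] [420. 236.] [-1.4 23.3 43.2]
orange [ 301  245   43  143 5624] [322. 317.] [ -7.4 -21.1  84.1]
blue [  444   193   196    98 15876] [544. 237.] [-13.3  71.7  51. ]
blue [ 524  303  116   95 7655] [589. 360.] [249.2 258.1  38.1]
[(array([402, 224,  36,  25, 837], dtype=int32), array([419.7 , 236.09])), (array([ 301,  245,   43,  143, 5624], dtype=int32), array([322.23, 317.39]))]
```

Compression is now ≈ 8.2 mm (about 4.9 N). Release gently and check before backing out.

Call:
{"api": "move_arm", "payload": {
  "motion": "0 -0.3 0 0 0 0 1; 0 0 0 0 0 0 0; 0 0 0 0 0 0 0; 0 0 0 0 0 0 0"
}}

```text
time_s: 10.22
tcp_pos: [0.5592, -0.0729, 0.0728]
orientation: [180.0, 39.9, 91.0]
wrist_force: [-0.5, 0.8, -0.5]
width: 0.498
```

```bash
python3 wr.py w11 | egrep "^t|red|orange|blue"
```

```text
t10.22 tcp [ 10.5 -17.3] 72.8 grasp [ -1.7 -17.3] 87.4 F fix [-0.82 -0.46] -0.46 w0.498 ori [180.   39.9  91. ] q [-36.  37.  26. 114.  33.  47. -38.]
red [623 281  17  21 239] [633. 292.] [ 18.4 129.6  62.8]
orange [394 223  37  26 863] [412. 235.] [-1.3 23.4 43.3]
orange [ 291  244   43  145 5712] [313. 317.] [ -7.6 -21.1  84.1]
blue [  437   191   203    98 16548] [541. 236.] [-13.4  73.5  51. ]
blue [ 520  302  120   94 7633] [587. 359.] [246.7 259.5  38.6]
```

View pics/w11.png

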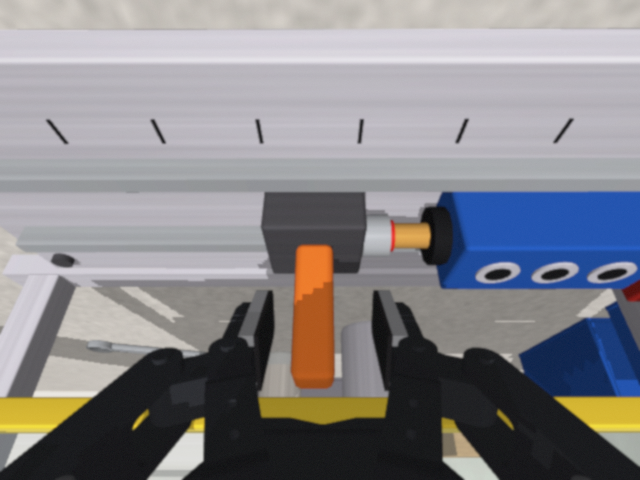

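Fingers are clear of the fin, the carriage stayed put (-21.1), plunger about half in with only a sliver of red band at (392,236). Back out.

Call:
{"api": "move_arm", "payload": {
  "motion": "0 -3 -8 0 0 0 0; 0 0 -18 0 0 0 0; 0 0 -22 0 0 0 0; 0 0 -22 0 0 0 0; 0 0 -22 0 0 0 0"
}}

```text
time_s: 10.9
tcp_pos: [0.5545, -0.0137, 0.1444]
orientation: [-180.0, 39.9, 91.0]
wrist_force: [0.7, 0.0, -0.9]
width: 0.5
```

Call:
{"api": "move_arm", "payload": {
  "motion": "0 0 -22 0 0 0 0; 0 0 -25 0 0 0 0; 0 0 -30 0 0 0 0; 0 0 -30 0 0 0 0; 0 0 -30 0 0 0 0"
}}

```text
time_s: 11.52
tcp_pos: [0.5528, 0.074, 0.2498]
orientation: [-180.0, 39.9, 91.0]
wrist_force: [0.5, 0.4, 0.4]
width: 0.501
```

Call:
{"api": "move_arm", "payload": {
  "motion": "0 0 -20 0 0 0 0; 0 0 0 0 0 0 0; 0 0 0 0 0 0 0; 0 0 0 0 0 0 0; 0 0 0 0 0 0 0"
}}

```text
time_s: 12.15
tcp_pos: [0.5527, 0.0861, 0.2634]
orientation: [-179.9, 39.9, 91.0]
wrist_force: [0.0, 0.8, -0.1]
width: 0.497
```

```bash
python3 wr.py w12; python3 - <<'E'
from workcell import cams
from h import *
t=cams.capture("top");o=np.load("top.npz")
a=cv2.resize(t["image"][125:310,290:400],None,fx=3.2,fy=3.2,interpolation=cv2.INTER_CUBIC)
w=np.load("w12.npz")["image"];w=cv2.resize(w,(440,330));w=np.vstack([w,np.zeros((a.shape[0]-330,440,3),np.uint8)])
cv2.imwrite("pics/end.png",np.hstack([a,w])[:,:,::-1])
d=cv2.absdiff(t["image"],o["image"]).max(2)>40
for n,(u,v) in dict(spare=(216,254),bottle=(468,247),can=(427,210),cup=(159,219),screw=(197,312),wrench=(455,300),ye1=(275,198),ye2=(273,244)).items(): print(n,int(d[v-20:v+20,u-20:u+20].sum()))
E
```

```text
t12.15 tcp [-148.5  -21.1] 263.4 grasp [-160.7  -21.1] 278.0 F fix [-0.85  0.05] -0.08 w0.497 ori [-179.9   39.9   91. ] q [-49.  25.  24. 100.  27.  77. -35.]
red [456 149  34  44 720] [474. 166.] [-16.4 138.9  55.5]
orange [356 163  15  11 136] [363. 168.] [-1.  23.7 44.2]
orange [628 166  12  18 124] [635. 176.] [ -7.2 313.2  61.3]
orange [315 169  16  26 401] [323. 182.] [ -7.1 -21.1  69.2]
orange [317 207  13  13 161] [323. 213.] [-33.7 -21.  129.2]
blue [  509    47   131   263 16737] [588. 193.] [-16.  244.9  92.1]
blue [ 376  148   89   44 3165] [419. 167.] [-11.4  82.1  53.2]
blue [ 460  243   53   79 2567] [485. 290.] [-34.7 107.2 205.6]
blue [288 335  13  11 128] [294. 340.] [-24.6 -43.  241.8]
blue [156 436  27  42 562] [170. 462.] [1173.2 -548.5  314. ]
yellow [ 253    0   72   44 1571] [292.  18.] [-157.5  -44.2   39. ]
yellow [ 441    0   78   46 1604] [478.  17.] [-158.8   94.2   40.6]
yellow [ 122  194  444   13 4906] [346. 200.] [-35.3   0.7 115.8]
fin [225. 198.]
plf [291. 166.]
stop [455. 166.]
spare 680
bottle 6
can 0
cup 307
screw 1180
wrench 145
ye1 325
ye2 429
```

View pics/end.png

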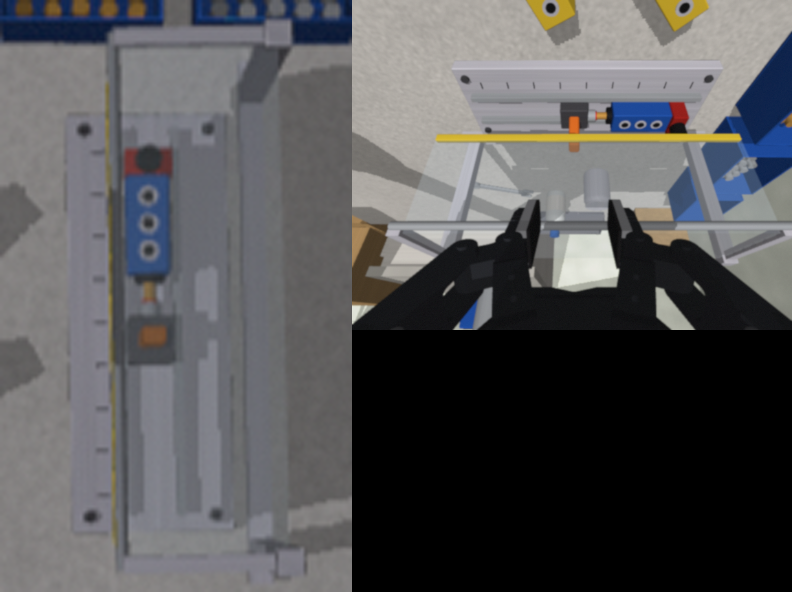

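Housing is square against the red stop, the flap is shut (yellow edge back at x = -35 along its length), and the robot is clear.

```bash
python3 -c "
from workcell import job;print(job.hand_in())"
```

```text
the job is handed in; nothing more can be done
None
```

The blue housing is clamped against the red end stop, and I handed the job in at about 12 s of the 38 s allowed; no verdict was reported. I pushed the flap in with the gripper leaning 40°, pinched the fin and slid the carriage about 105 mm. Then I let go and backed out.

- **Clamping:** The last camera readings showed the plunger pressed in about 8 mm (about 4.8 N) of its 16 mm, so not bottomed. After release the carriage had not moved, staying at y ≈ -21 mm.
- **Housing and flap:** The housing lies square in the bed against the stop. The flap hangs shut, with its yellow edge back at x = -35 mm along its whole length.
- **Forces:** The highest wrist force I read was about 20 N, and nothing was touching the robot at the end.
- **Force against camera:** The slide-force rise (3.5 to 4 N, noise about 0.5 N) came out slightly below the camera's estimate, so I trusted the camera and the travel.
- **Bystanders:** The before/after top-view comparison did not settle this. It showed changes around most of the bystanders (spare, screwdriver, cup, wrench), and only the can showed none. I put the changes down to the arm and its shadow having moved. I did not measure their positions again, but the gripper stayed well above them and no contact force appeared.

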